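Put a clean bearing away in the pedal-lid box

ROBOT

A 6-joint arm with a two-finger parallel gripper is mounted at the origin on a cart in front of the work surface, level with it; the furniture and walls round the work are solid. World frame = base frame: x ahead of the robot, y to its left, z up, the work surface at z = 0. Lengths are in m, angles in rad, forces in N, time in s.
With the tool pointing down it reaches from about 0.35 to 0.775 m from the base axis. Payload 5.5 kg.
Tool frame: the origin (TCP) lies between the finger pads; the fingertips stand 25 mm ahead of it and the grasp point (between the pads) lies 6 mm ahead of it; z points along the fingers, y is the line along which they close (so a half turn about z gives the same grasp; the last joint's range is limited). The gripper opens to 85 mm and grips with 20 to 120 N. Pads are 22 mm wide; open, the fingers measure 114 mm over their backs; the gripper's body (76 mm by 85 mm) begins 54 mm behind the grasp point. The pads swing forward as they close: fully open they stand 13 mm farther back than shut.
Start: joints at [1.191, 0.313, 0.046, 1.304, 0, 1.431], TCP at [0.137, 0.559, 0.256] pointing down, gripper open.
Joint ranges: [-2.76, 2.76], [-0.86, 1.69], [-1.03, 1.26], [-2.2, 2.34], [-1.47, 1.5], [-3.14, 3.14]. Speed limits (rad/s): [2.57, 2.57, 3.14, 3.14, 3.14, 3.14].

INTERFACE

Orientations are given as a rotation vector (axis times angle).
In Python, from plant import env gives the robot as it stands.
- The arm moves only by the shell command python3 -m pendant 'ROWS'. ROWS is JSON, a list that holds one entry, the list of rows, each a list of 5 numbers: the shift along the tool's x, y, z in mm, then the turn about the tool's z in rad, then the finger opening in mm, from 0 to 85.4. A call has 1 to 10 rows; each row shifts and turns the commanded pose from where the row before left it, along the tool's axes as they then stand; what a row does not reach is not made up. A row lasts 1/8 s, in which the tool goes at most 62.5 mm and 10.7 degrees, less where a joint would pass 70% of its speed; a pose out of reach is approached as far as the arm can. A call with a gripper value outside its range is refused whole. The fingers move at their own pace and stop on an object; the grip force is fixed at half the most. Time passes only in rows, so rows that do not move let the fingers close. It gives the time, the measured TCP pose, the force, the opening and the grip force at its end, in the units of the state.
- env.sense(): the state, without advancing time (a new reading comes with each control period).
- env.grab_frame(name): name is "side" or "top" or "wrist"; returns a dict with "color" (400x640x3 uint8, red, green, blue), "vfov" (degrees; the focal length in pixels is half the picture's height over the tangent of half this angle, whatever the lens; pixels are square), "cx", "cy" (the principal point, pixels), "dist_coeffs" ([k1, k2, p1, p2, k3] as OpenCV has them; the pictures are not rectified), "rvec" (rotation vector, rad) and "tvec" (3), from world to camera coordinates, as OpenCV has them; the wrist camera has in their place "tool_from_camera" (4x4, takes a point from camera to tool coordinates, whose origin is the TCP and whose axes are the flange's). Camera axes: x right, y down, z forward; pixel columns grow to the right and rows downward; lengths in m; the calibration is good to about 2 mm. A picture is of the moment at which its call begins: read the wrist's pose just before it. There is no depth.
- env.hand_in(): hands the job in; it is judged then, once.
Trained networks look in the newest picture that a camera, given by its name, has taken for a name from the list of things; names that differ only in an ending like _2 or _b are one class to them, and where a whole thing is asked for, a point or a joint stands for the part that bears it (a point fixed in the world has none). Each returns a list of dicts, best first, with "confidence" (0 to 1); they miss things now and then, are a little off and sometimes report something else, mostly with a low value. They report only what shows in the picture. A call takes as long as a camera call. They do not tell look-alikes from the thing itself.
- env.search_frame(camera, name): "xy" ([column, row] in pixels, amid what is visible of it).
- env.tip_of(camera, name): "xy" ([column, row] in pixels: a listed point, or the origin of a listed thing).
The state is a dict: "time": time; "q": joint angles; "qvel": joint speeds; "joint_torque": joint torques, N m; "ee_pos": TCP position; "eef_rot": TCP orientation; "force": force on the tool from outside, world axes, zero at the start; "ft_torque": the same for the moment, N m; "width": opening from 0.0 (shut) to 1.0 (fully open); "grip_force": force on a finger pad.
Only numpy, scipy, OpenCV 4.12 (cv2) and the standard library are available. Lean on these libraries where they do the work, as an engineer would, in place of code of your own. Each camera call takes 0.05 s, during which the arm holds its last target. There are 200 camera calls.

TASK

Put the small ball bearing away in the lidded bearing box: press the box's pedal down gently until it meets its stop, push it sideways into the hold-open pocket of its gate so that the lid stays up on its own, and set the bearing down flat inside (do not drop it in). Then press the pedal free of the pocket, bring it back into line and ease it all the way up under your hand, so that the lid closes fully without slamming. Never force the pedal against its stop or gate, and leave the larger bearing and the gear where they lie.

Things in the scene. Friction and masses are not known exactly. Their poses are not given: they have to be found in the camera images.
- tread (a point): Middle of the upper face of the pedal's ribbed metal tread, which stands out in front of the box's right side. Tread 62 mm long, 46 mm wide between two side cheeks 9 mm high; press it with shut fingers between the cheeks. Axes as the box's when level (x back, y left, z up); they tip with the pedal, 0.28 rad front-up at rest. Fully pressed it drops about 75 mm.
- pedal (a joint): Swing of the pedal lever about its pivot, 135 mm behind the middle of the tread: 0 fully up, about 0.55 on its rubber stop. Spring and lid push back with 5 to 11 N at the tread. The gate that carries stop and pocket is screwed on up to 4 mm higher or lower from box to box (8 mm at the tread), not measured: feel for it. Over 30 N on the pedal is forcing it.
- lever (a joint): Sideways place of the pedal (m): 0 in line, free to go up and down; up to 0.019 pushed right (-y of the box) into the pocket of the gate's L-shaped slot. The bar passes under the pocket's lip only in the last 3 mm of tread travel above the stop. 16 mm or more right and let up, it rises about 9 mm behind the lip and stays. To free it: press to the stop, push left to 0, let up.
- lid (a joint): Opening of the flat grey lid, hinged along the box's back rim, driven by the pedal through a push rod: 0 shut, about 1.55 with the pedal in the pocket, 1.75 with it on its stop. 160 x 160 mm; top 97 mm above the bench when shut, edge 250 mm up when open. It turns 3.2 times as fast as the pedal and falls shut if that is let go; over 4 rad/s is a slam.
- tray (a point): Centre of the flat inner floor, 144 x 144 mm and 40 mm above the bench, of the grey sheet-steel bearing box; its walls are 3 mm thick and end 88 mm above the bench. Axes: x to the back of the box (its hinge), y to its left, z up. The box is bolted down, turned a little. The gate, a slotted steel bracket at its front right corner, stands 63 mm behind the tread and about 98 mm high.
- bearing_mid (a point): Centre (half-way up) of the small loose ball bearing to be put away: steel ring, 47 mm across, 14 mm thick, lying flat on the bench, z up. Can be gripped across at any yaw.
- large_bearing: Larger ball bearing, 62 mm across and 16 mm thick, lying on the bench; centre of its underside. To be left alone.
- gear: Small spur gear with a raised hub, 40 mm across and 26 mm high, lying on the bench; centre of its underside. To be left alone.
There are look-alikes about, which are no part of the job. Leave any orange or red look-alike of the part that bears bearing_mid alone.

How it is judged:
By the outcome, as a careful person would: the job done as asked, in the order asked, and still so for the second after the job is handed in, with the robot touching nothing.
It also fails if it takes over 72 s, if anything falls off the work surface, if the arm or the gripper's body presses on something with over 40 N, if the wrist force passes 120 N, or if a joint passes its speed limit or range.

## Working session

There is one attempt and no reset: what is moved stays moved. The work goes in short steps, Python scripts to look and compute and a shell command to move; the robot and the scene stay as the last step left them, time stands still between calls to the robot, and variables do not carry over. Pictures are saved under pics/ and viewed, at most 10 in all, crops included, and the job is handed in when it is done.

```bash
ls; mkdir -p pics; cat > h.py <<'E'
import numpy as np, cv2
from scipy.spatial.transform import Rotation as R
from plant import env
def K(f):
    fl=f["color"].shape[0]/2/np.tan(np.radians(f["vfov"])/2)
    return np.array([[fl,0,f["cx"]],[0,fl,f["cy"]],[0,0,1.]])
def pose(f,s):
    if "rvec" in f:
        Rw=R.from_rotvec(np.ravel(f["rvec"])).as_matrix(); t=np.ravel(f["tvec"]); return Rw.T, -Rw.T@t
    T=np.array(f["tool_from_camera"]); Rt=R.from_rotvec(s["eef_rot"]).as_matrix()
    return Rt@T[:3,:3], Rt@T[:3,3]+np.array(s["ee_pos"])
def ray(f,s,xy):
    u=cv2.undistortPoints(np.array([[xy]],float),K(f),np.array(f["dist_coeffs"],float)).ravel()
    Rc,c=pose(f,s); d=Rc@np.array([u[0],u[1],1]); return c,d/np.linalg.norm(d)
def atz(f,s,xy,z):
    c,d=ray(f,s,xy); return c+d*(z-c[2])/d[2]
def tri(rs):
    A=np.zeros((3,3));b=np.zeros(3)
    for c,d in rs:
        P=np.eye(3)-np.outer(d,d);A+=P;b+=P@c
    p=np.linalg.solve(A,b); return p,[np.linalg.norm((np.eye(3)-np.outer(d,d))@(p-c)) for c,d in rs]
def proj(f,s,P):
    Rc,c=pose(f,s); 
    return cv2.projectPoints(np.array([P],float),cv2.Rodrigues(Rc.T)[0],-Rc.T@c,K(f),np.array(f["dist_coeffs"],float))[0].ravel()
def save(f,n,crop=None,sc=1):
    im=f["color"][...,::-1]
    if crop: x,y,w,h=crop; im=im[y:y+h,x:x+w]
    cv2.imwrite("pics/"+n,cv2.resize(im,None,fx=sc,fy=sc))
def tool(s,v): # world displacement(m)-> tool mm
    return (R.from_rotvec(s["eef_rot"]).as_matrix().T@np.array(v)*1000).round(1)
E
python3 - <<'E'
from h import *
s=env.sense(); print(s)
fs={}
for c in ("side","top"):
    f=env.grab_frame(c); fs[c]=f
    for n in ("tread","tray","bearing_mid","large_bearing","gear","lid","pedal"):
        print(c,n,[(np.round(d["xy"]).tolist(),round(d["confidence"],2)) for d in env.tip_of(c,n)[:4]] , [(np.round(d["xy"]).tolist(),round(d["confidence"],2)) for d in env.search_frame(c,n)[:4]])
im=np.vstack([fs["side"]["color"],fs["top"]["color"]])[...,::-1]
cv2.imwrite("pics/a.png",cv2.resize(im,(480*1,600))) if 0 else None
save(fs["side"],"side.png");save(fs["top"],"top.png")
E
```

```text
pics
{'time': 0.0, 'q': array([ 1.19139706e+00,  3.14033493e-01,  4.49567379e-02,  1.30357957e+00,
       -2.28741522e-06,  1.43117460e+00]), 'qvel': array([ 2.43818201e-05, -4.09843838e-04, -6.96470592e-04,  1.54030116e-04,
        1.31073474e-03,  7.92860201e-04]), 'joint_torque': array([-3.64337839e-04, -4.80622065e+01,  2.98535371e+01,  1.93651300e-02,
        1.44396716e-05,  1.35828739e-05]), 'ee_pos': array([0.13640215, 0.55810612, 0.2553809 ]), 'eef_rot': array([-3.75683091e-01, -3.11856920e+00,  2.82433712e-03]), 'force': array([-0.18236397, -0.02208505,  0.35022994]), 'ft_torque': array([ 0.01157171, -0.00918522,  0.0543406 ]), 'grip_force': 0.0, 'width': 1.002347500858068}
side tread [([289.0, 175.0], 0.65)] []
side tray [([308.0, 174.0], 0.91)] [([311.0, 174.0], 0.9)]
side bearing_mid [([274.0, 191.0], 0.66), ([333.0, 209.0], 0.65), ([348.0, 332.0], 0.64)] [([316.0, 238.0], 0.6), ([347.0, 333.0], 0.6)]
side large_bearing [([300.0, 227.0], 0.66)] [([299.0, 224.0], 0.66)]
side gear [([348.0, 226.0], 0.54)] [([348.0, 222.0], 0.66)]Traceback (most recent call last):
  File "<stdin>", line 7, in <module>
ValueError: it knows: bearing_mid, gear, large_bearing, tray, tread
```

```bash
python3 - <<'E'
from h import *
s=env.sense()
for c in ("side","top"):
    f=env.grab_frame(c)
    if c=="top":
      for n in ("tread","tray","bearing_mid","large_bearing","gear"):
        print(c,n,[(np.round(d["xy"]).tolist(),round(d["confidence"],2)) for d in env.tip_of(c,n)[:4]] , [(np.round(d["xy"]).tolist(),round(d["confidence"],2)) for d in env.search_frame(c,n)[:4]])
    print(c,pose(f,s)[1])
    save(f,c+".png")
    if c=="side":
      for p in [(274,191),(333,209),(348,332),(316,238)]: print(p,atz(f,s,p,.007))
E
```

```text
side [ 0.08382049 -1.26687259  0.69657876]
(274, 191) [0.43093138 0.03167813 0.007     ]
(333, 209) [ 0.5968832  -0.18588214  0.007     ]
(348, 332) [ 0.39212402 -0.72936952  0.007     ]
(316, 238) [ 0.46618078 -0.34064044  0.007     ]
top tread [([248.0, 226.0], 0.76)] [([247.0, 221.0], 0.65), ([244.0, 225.0], 0.62)]
top tray [([329.0, 230.0], 0.44)] [([222.0, 194.0], 0.63)]
top bearing_mid [([222.0, 244.0], 0.69), ([291.0, 190.0], 0.64), ([328.0, 226.0], 0.4)] [([330.0, 226.0], 0.53), ([291.0, 192.0], 0.48)]
top large_bearing [([301.0, 236.0], 0.44)] []
top gear [([316.0, 195.0], 0.42)] [([320.0, 190.0], 0.46)]
top [ 0.44682641 -0.25723156  1.24176282]
```

View pics/side.png

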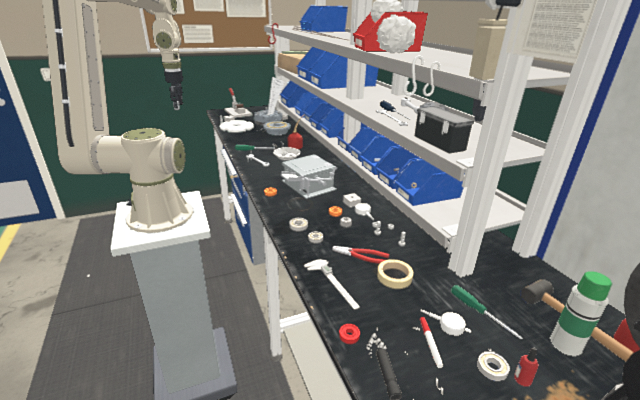

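View pics/top.png

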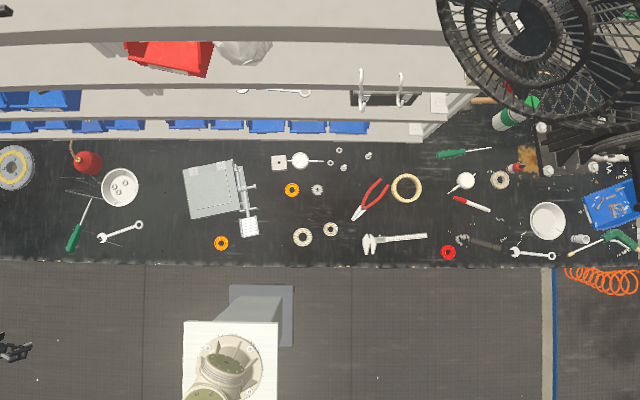

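The side view shows the steel bearings: large at (299,224), small at (316,238). In the top view they are at (302,236) and (330,229). Candidates for bearing_mid are the steel ring at top (330,229), the larger ring (302,236), orange rings (291,190) and (221,243), the red ring (448,252) and the far-off rings. I choose the small steel one and check it in a crop.

```bash
python3 - <<'E'
from h import *
s=env.sense()
fs=env.grab_frame("side"); ft=env.grab_frame("top")
for n,a,b,z in [("small",(316,238),(330,229),.007),("large",(299,224),(302,236),.008),("tread",(289,175),(248,226),.06),("gear",(346,222),(317,189),.01)]:
    p,e=tri([ray(fs,s,a),ray(ft,s,b)]); print(n,p.round(3),np.round(e,3),atz(ft,s,b,z).round(3),atz(fs,s,a,z).round(3))
a=cv2.resize(fs["color"][140:260,250:380],None,fx=5,fy=5)
b=cv2.resize(ft["color"][150:260,175:345],None,fx=4.7,fy=4.7)
cv2.imwrite("pics/c1.png",a[...,::-1]);cv2.imwrite("pics/c2.png",b[...,::-1])
E
```

```text
small [ 0.468 -0.333  0.002] [0.001 0.001] [ 0.467 -0.332  0.007] [ 0.466 -0.341  0.007]
large [ 0.443 -0.238  0.006] [0.001 0.001] [ 0.442 -0.238  0.008] [ 0.442 -0.242  0.008]
tread [ 0.467 -0.072  0.118] [0.004 0.004] [ 0.472 -0.064  0.06 ] [0.502 0.049 0.06 ]
gear [ 0.602 -0.287  0.008] [0. 0.] [ 0.602 -0.287  0.01 ] [ 0.6  -0.29  0.01]
```

View pics/c2.png

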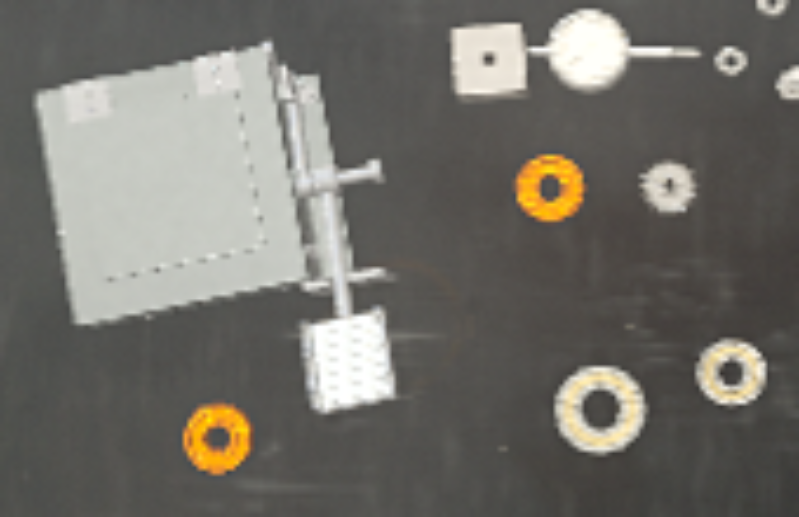

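The crop shows the small steel bearing at top-view pixel (331,229). The large one is at (302,236), the orange rings at (291,190) and (221,243), and the tread at (248,227), right of the front of the lid. That confirms the choice.

```bash
cat >> h.py <<'E'
def go(s,p,yaw_y=None):
    """print turn, then tool-frame shift (after turn) to world TCP p; yaw_y = world angle wanted of tool y"""
    M=R.from_rotvec(s["eef_rot"]).as_matrix(); a=np.arctan2(M[1,1],M[0,1]); t=0
    if yaw_y is not None:
        t=-((yaw_y-a+np.pi/2)%np.pi-np.pi/2); M=M@R.from_rotvec([0,0,t]).as_matrix()
    print("turn",round(t,3),"shift",(M.T@(np.array(p)-s["ee_pos"])*1000).round(1),"yaw now",round(a,3))
def see(c,*names):
    s=env.sense(); f=env.grab_frame(c)
    for n in names: print(n,[(np.round(d["xy"],1).tolist(),round(d["confidence"],2)) for d in env.tip_of(c,n)[:3]])
    return s,f
E
python3 - <<'E'
from h import *
s=env.sense(); f=env.grab_frame("top")
def c(x,y): return (175+x/4.7-.5,150+y/4.7-.5)
L=[atz(f,s,c(*p),.097)[:2] for p in [(38,93),(270,42),(305,280),(80,325)]]
for p in L: print(p.round(4))
for i in range(4):
    d=L[(i+1)%4]-L[i]; print(np.linalg.norm(d).round(4), np.arctan2(d[1],d[0]).round(3))
print("ctr",np.mean(L,0))
for z in (.09,.118):
    print("tread",z,[atz(f,s,c(*p),z)[:2].round(3) for p in [(302,325),(382,310),(395,395),(318,412)]])
s=env.sense(); go(s,[.42,-.06,.25],np.pi/2+.17)
E
```

```text
[0.6497 0.1451]
[ 0.6861 -0.0127]
[ 0.5245 -0.0414]
[0.4925 0.1096]
0.1619 -1.344
0.1641 -2.966
0.1543 1.78
0.1612 0.222
ctr [0.58820332 0.05015586]
tread 0.09 [array([ 0.495, -0.039]), array([ 0.505, -0.093]), array([ 0.449, -0.103]), array([ 0.437, -0.051])]
tread 0.118 [array([ 0.493, -0.044]), array([ 0.504, -0.097]), array([ 0.449, -0.106]), array([ 0.437, -0.056])]
turn -0.41 shift [-174.7 -657.6    6.3] yaw now 1.331
```

```bash
python3 -m pendant '[[[0,0,0,-0.147,0],[0,0,0,-0.147,0],[0,0,0,-0.147,0],[-15,-55,0,0,0],[-15,-55,0,0,0],[-15,-55,0,0,0],[-15,-55,0,0,0],[-15,-55,0,0,0],[-15,-55,0,0,0],[-15,-55,0,0,0]]]'; python3 - <<'E'
from h import *
s=env.sense(); go(s,[.42,-.07,.25],np.pi/2+.2)
E
```

```text
time: 2.55
ee_pos: [0.317, 0.2008, 0.2567]
eef_rot: [-0.316, 3.124, 0.001]
force: [0.7, 0.5, 0.3]
width: 0.001
grip_force: 0.0
turn 0.002 shift [ -47.1 -285.8    6.7] yaw now 1.772
```

```bash
python3 -m pendant '[[[-10,-55,0,0,0],[-10,-55,0,0,0],[-10,-55,0,0,0],[-10,-55,0,0,0],[-7,-55,0,0,0],[0,-11,0,0,0],[0,0,0,0,0]]]'; python3 - <<'E'
from h import *
s,f=see("wrist","tread","tray"); save(f,"w1.png"); print(s["ee_pos"],pose(f,s)[1])
s2,f2=see("top","tread"); s3,f3=see("side","tread")
save(f3,"s3.png",(240,140,160,100),4)
E
```

```text
time: 3.42
ee_pos: [0.4193, -0.0688, 0.2561]
eef_rot: [0.313, -3.125, -0.001]
force: [-0.6, 0.8, -0.6]
width: -0.003
grip_force: 0.0
tread [([297.8, 248.2], 0.63), ([106.2, 170.8], 0.46)]
tray []
[ 0.41933242 -0.0687523   0.25608605] [ 0.34500678 -0.083353    0.37504016]
tread [([247.5, 224.4], 0.68)]
tread [([291.8, 176.2], 0.58)]
```

View pics/w1.png

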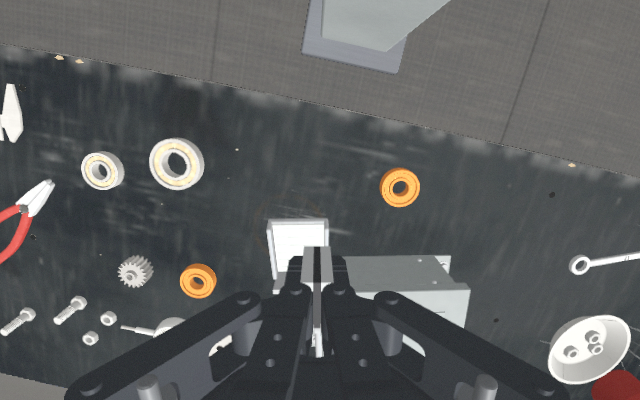

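The wrist view shows the tread at about (298,248) with its front edge from (268,220) to (327,220). The small bearing is at (102,171), the large one at (177,163).

```bash
python3 - <<'E'
from h import *
s,f=see("wrist"); ft=env.grab_frame("top")
def c(x,y): return (175+x/4.7-.5,150+y/4.7-.5)
for a,b in [((327,220),(318,412)),((268,220),(395,395)),((298,248),None)]:
    b=c(*b) if b else (247.8,226.)
    p,e=tri([ray(f,s,a),ray(ft,s,b)]); print(p.round(4),np.round(e,4))
for q in [(102,171),(177,163)]: print(atz(f,s,q,.012).round(4))
# size method: front edge width 64mm?
for z in (.11,.12,.13,.14):
    p=[atz(f,s,q,z) for q in [(327,220),(268,220)]]; print(z,p[0].round(3),p[1].round(3),np.linalg.norm(p[0]-p[1]).round(4))
E
```

```text
[ 0.4371 -0.0553  0.1206] [0.0013 0.0013]
[ 0.4487 -0.106   0.1183] [0.0004 0.0004]
[ 0.471  -0.0734  0.1182] [0.0008 0.0008]
[ 0.4699 -0.3284  0.012 ]
[ 0.4414 -0.2353  0.012 ]
0.11 [ 0.441 -0.053  0.11 ] [ 0.452 -0.106  0.11 ] 0.0548
0.12 [ 0.438 -0.054  0.12 ] [ 0.448 -0.106  0.12 ] 0.0527
0.13 [ 0.434 -0.055  0.13 ] [ 0.444 -0.105  0.13 ] 0.0507
0.14 [ 0.43  -0.056  0.14 ] [ 0.44  -0.104  0.14 ] 0.0486
```

```bash
python3 - <<'E'
from h import *
s=env.sense(); go(s,[.4675,-.0757,.150],np.pi/2+.2)
E
```

```text
turn 0.003 shift [-45.4 -17.2 106.5] yaw now 1.773
```

```bash
python3 -m pendant '[[[-23,-8.5,25,0,0],[-22.4,-8.7,30,0,0],[0,0,25,0,0],[0,0,20,0,0],[0,0,6,0,0],[0,0,0,0,0]]]'; python3 - <<'E'
from h import *
s,f=see("wrist"); save(f,"w2.png"); print(s["force"])
E
```

```text
time: 4.62
ee_pos: [0.4675, -0.0761, 0.1504]
eef_rot: [0.316, -3.125, -0.0]
force: [-0.4, -0.1, 0.1]
width: -0.001
grip_force: 0.0
[-0.42202322 -0.06062232  0.07547052]
```

View pics/w2.png

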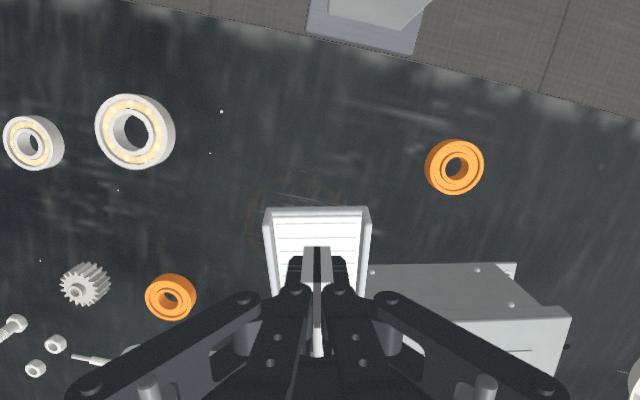

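The fingers (317,300) are centred between the cheeks (267 and 371). I descend to contact.

```bash
python3 -m pendant '[[[0,0,5,0,0],[0,0,5,0,0],[0,0,3,0,0]]]';python3 -m pendant '[[[0,0,3,0,0],[0,0,3,0,0]]]'; python3 -m pendant '[[[0,0,3,0,0],[0,0,3,0,0]]]'
```

```text
time: 5.05
ee_pos: [0.4673, -0.0766, 0.1376]
eef_rot: [0.315, -3.125, 0.001]
force: [-4.0, -1.4, 7.1]
width: -0.002
grip_force: 2.8
time: 5.3
ee_pos: [0.4671, -0.0766, 0.1317]
eef_rot: [0.315, -3.125, 0.001]
force: [-3.1, -0.6, 7.6]
width: -0.002
grip_force: 3.0
time: 5.55
ee_pos: [0.4669, -0.0766, 0.1257]
eef_rot: [0.315, -3.125, 0.001]
force: [-3.9, -1.2, 6.7]
width: 0.005
grip_force: 3.2
```

```bash
python3 -m pendant '[[[0,0,4,0,0],[0,0,4,0,0],[0,0,4,0,0],[0,0,4,0,0],[0,0,4,0,0],[0,0,4,0,0],[0,0,4,0,0],[0,0,4,0,0],[0,0,4,0,0],[0,0,4,0,0]]]'; python3 -m pendant '[[[0,0,3,0,0],[0,0,3,0,0]]]'; python3 -m pendant '[[[0,0,1.5,0,0],[0,0,1.5,0,0]]]'
```

```text
time: 6.8
ee_pos: [0.4659, -0.0767, 0.0853]
eef_rot: [0.314, -3.123, 0.001]
force: [-5.6, -1.5, 7.2]
width: 0.003
grip_force: 4.0
time: 7.05
ee_pos: [0.4662, -0.0766, 0.0794]
eef_rot: [0.314, -3.123, 0.001]
force: [-5.5, -1.7, 6.8]
width: 0.002
grip_force: 3.9
time: 7.3
ee_pos: [0.4665, -0.0766, 0.0765]
eef_rot: [0.315, -3.124, 0.001]
force: [-4.7, -1.1, 7.1]
width: 0.002
grip_force: 3.9
```

```bash
for i in 1; do python3 -m pendant '[[[0,0,1,0,0],[0,0,1,0,0]]]'|grep -E "ee_pos|force"; done; python3 -m pendant '[[[0,0,1,0,0],[0,0,1,0,0]]]'|grep -E "ee_pos|force"; python3 -m pendant '[[[0,0,1,0,0],[0,0,1,0,0]]]'|grep -E "ee_pos|force"
```

```text
ee_pos: [0.4667, -0.0766, 0.0746]
force: [-4.2, -0.1, 7.6]
grip_force: 3.9
ee_pos: [0.4669, -0.0765, 0.0727]
force: [-4.2, -0.7, 6.9]
grip_force: 3.8
ee_pos: [0.4672, -0.0766, 0.0711]
force: [-4.5, -0.3, 13.2]
grip_force: 7.2
```

Force is up to 13 N, so the pedal is on its stop. Now I push it right (-y of the tool).

```bash
python3 -m pendant '[[[0,-2,0,0,0],[0,-2,0,0,0],[0,-2,0,0,0],[0,-2,0,0,0]]]'|grep -E "ee_pos|force"; python3 -m pendant '[[[0,-2,0,0,0],[0,-2,0,0,0]]]'|grep -E "ee_pos|force"; python3 -m pendant '[[[0,-2,0,0,0],[0,-2,0,0,0]]]'|grep -E "ee_pos|force"
```

```text
ee_pos: [0.4682, -0.0819, 0.071]
force: [-4.6, 8.6, 13.5]
grip_force: 6.8
ee_pos: [0.469, -0.0858, 0.071]
force: [-3.8, 7.7, 12.8]
grip_force: 6.7
ee_pos: [0.4699, -0.0899, 0.071]
force: [-3.9, 8.0, 12.9]
grip_force: 6.6
```

```bash
python3 -m pendant '[[[0,-2,0,0,0],[0,-2,0,0,0]]]'|grep -E "ee_pos|force"; python3 -m pendant '[[[0,-1,0,0,0],[0,-1,0,0,0]]]'|grep -E "ee_pos|force";  python3 - <<'E'
from h import *
s,f=see("wrist"); save(f,"w3.png",(200,180,240,180),3)
E
```

```text
ee_pos: [0.4708, -0.0939, 0.0711]
force: [-3.9, 6.9, 11.7]
grip_force: 6.6
ee_pos: [0.4713, -0.096, 0.0711]
force: [-4.4, 8.5, 12.9]
grip_force: 6.5
```

View pics/w3.png

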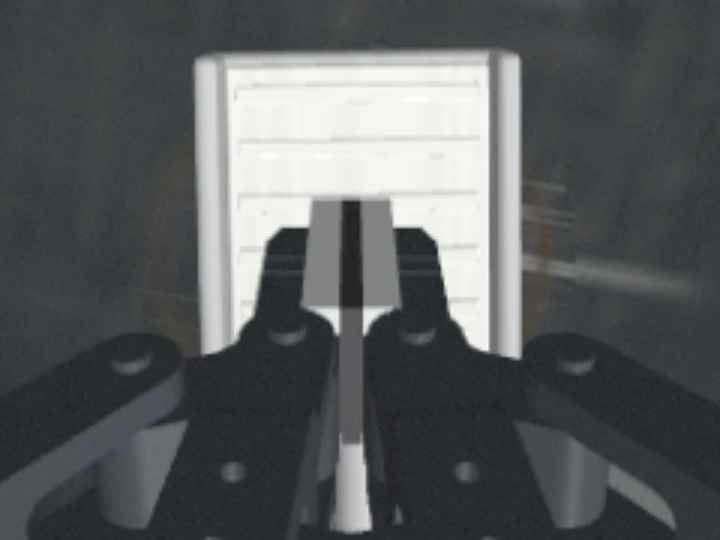

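The tread has moved along with the fingers. Finger centre is at 351 and tread centre at 358 in the crop, so about 1 mm of slip. The lever is about 18 mm right. I nudge once more and ease up.

```bash
python3 -m pendant '[[[0,-1,0,0,0],[0,0,0,0,0]]]'|grep -E "ee_pos|force"; python3 -m pendant '[[[0,0,-1.5,0,0],[0,0,-1.5,0,0],[0,0,-1.5,0,0],[0,0,-1.5,0,0]]]'|grep -E "ee_pos|force"; python3 -m pendant '[[[0,0,-1.5,0,0],[0,0,-1.5,0,0],[0,0,-1.5,0,0]]]'|grep -E "ee_pos|force";python3 -m pendant '[[[0,0,-1.5,0,0],[0,0,-1.5,0,0]]]'|grep -E "ee_pos|force"
```

```text
ee_pos: [0.4714, -0.0963, 0.071]
force: [-3.5, 9.8, 13.9]
grip_force: 6.7
ee_pos: [0.4708, -0.0971, 0.0764]
force: [-4.1, 5.8, 8.1]
grip_force: 3.8
ee_pos: [0.4705, -0.0971, 0.0807]
force: [-3.3, 5.0, 7.3]
grip_force: 3.8
ee_pos: [0.4712, -0.098, 0.0837]
force: [0.3, -0.2, -0.5]
grip_force: 0.0
```

The pedal is held in the pocket. Next, the bearing.

```bash
python3 - <<'E'
from h import *
s,f=see("wrist"); go(s,[.468,-.331,.2])
s2=dict(s); s2["ee_pos"]=np.array([.468,-.331,.2]); print(proj(f,s2,[.468,-.331,.012]))
E
python3 -m pendant '[[[0,0,-30,0,0],[0,-12,-50,0,85],[0,-50,-36,0,85],[0,-55,0,0,85],[0,-55,0,0,85],[0,-50,0,0,85],[0,0,0,0,85]]]'; python3 - <<'E'
from h import *
s,f=see("wrist","bearing_mid"); save(f,"w4.png")
for d in env.tip_of("wrist","bearing_mid")[:3]: print(atz(f,s,d["xy"],.007).round(4))
g=cv2.GaussianBlur(f["color"],(0,0),1); 
s2,ft=see("top","bearing_mid","tread"); see("side","tray","tread")
E
```

```text
turn 0 shift [  49.9 -227.5 -116.6] yaw now 1.772
[315.92905181 183.99951904]
time: 11.9
ee_pos: [0.517, -0.3204, 0.1988]
eef_rot: [-0.309, 3.126, -0.002]
force: [-0.2, -0.3, -0.0]
width: 0.996
grip_force: 0.0
bearing_mid [([406.3, 269.8], 0.83), ([318.8, 138.0], 0.69)]
[ 0.5977 -0.1987  0.007 ]
[ 0.4712 -0.3271  0.007 ]
bearing_mid [([443.9, 254.3], 0.71), ([290.3, 189.7], 0.69), ([220.2, 246.1], 0.62)]
tread [([257.0, 229.0], 0.62)]
tray [([309.9, 174.3], 0.82), ([290.8, 190.3], 0.27)]
tread [([298.7, 226.8], 0.19)]
```

View pics/w4.png

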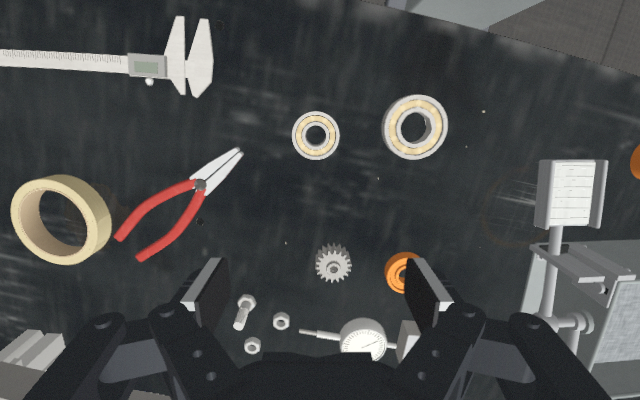

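The small bearing is centred at (316,135) and the large one at (415,127). The pedal at the right is still pressed.

```bash
python3 - <<'E'
from h import *
s,f=see("wrist"); 
g=cv2.cvtColor(f["color"],cv2.COLOR_RGB2GRAY)[100:175,280:355]
m=(g>105).astype(np.uint8); n,l,st,ce=cv2.connectedComponentsWithStats(m)
i=1+np.argmax(st[1:,4]); print(st[i],ce[i]+[280,100])
p=atz(f,s,(316,135),.013); print(p.round(4)); go(s,[p[0],p[1],.06],np.pi/2+.2)
E
```

```text
[   7   10   48   49 1555] [310.29067524 134.31897106]
[ 0.4681 -0.3256  0.013 ]
turn 0.002 shift [ 49.6  -0.3 140.1] yaw now 1.773
```

```bash
python3 - <<'E'
from h import *
s,f=see("wrist","bearing_mid"); print(s["ee_pos"],s["qvel"].round(3))
g=cv2.cvtColor(f["color"],cv2.COLOR_RGB2GRAY)[100:175,280:355]
m=(g>105).astype(np.uint8); n,l,st,ce=cv2.connectedComponentsWithStats(m)
i=1+np.argmax(st[1:,4]); print(st[i],ce[i]+[280,100])
x,y,w,h=st[i][:4]
p=atz(f,s,(280+x+w/2,100+y+h/2),.01); print(p.round(4)); go(s,[p[0],p[1],.06],np.pi/2+.2)
E
```

```text
bearing_mid [([314.7, 134.2], 0.84), ([403.6, 268.7], 0.83)]
[ 0.51665195 -0.31558812  0.20013402] [-0.004  0.003  0.004 -0.     0.001  0.001]
[   7   10   48   49 1553] [310.42691565 134.41403735]
[ 0.4689 -0.3307  0.01  ]
turn 0.002 shift [ 49.8  -5.3 140.1] yaw now 1.773
```

```bash
python3 -m pendant '[[[20,-3,30,0,66],[20,-2.3,40,0,66],[9.8,0,40,0,66],[0,0,30,0,66],[0,0,0,0,66],[0,0,0,0,66]]]';  python3 - <<'E'
from h import *
s=env.sense(); f=env.grab_frame("wrist"); save(f,"w5.png",(200,120,240,180),3); go(s,[.4689,-.3307,.024],np.pi/2+.2)
print(proj(f,s,[.4689,-.3307,.014]))
E
```

```text
time: 13.25
ee_pos: [0.4695, -0.332, 0.0609]
eef_rot: [-0.316, 3.125, -0.002]
force: [0.2, 0.5, 0.8]
width: 0.772
grip_force: 0.0
turn 0.001 shift [ 0.4  1.4 36.9] yaw now 1.772
[318.34988441 240.32826788]
```

View pics/w5.png

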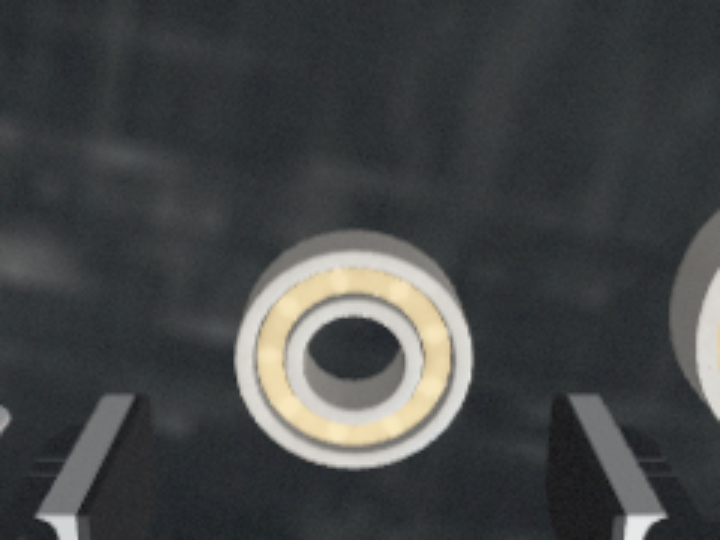

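The bearing centre is at (318,240), matching the prediction (318.3,240.3) and midway between the fingers. I descend and grip.

```bash
python3 -m pendant '[[[0,0.7,15,0,66],[0,0.7,13,0,66],[0,0,6,0,66],[0,0,2,0,66],[0,0,0,0,66]]]'; python3 -m pendant '[[[0,0,0,0,35],[0,0,0,0,35],[0,0,0,0,35],[0,0,0,0,35]]]'
```

```text
time: 13.92
ee_pos: [0.4685, -0.3301, 0.0236]
eef_rot: [0.315, -3.126, -0.0]
force: [-0.5, -0.4, -0.4]
width: 0.776
grip_force: 0.0
time: 14.42
ee_pos: [0.4689, -0.3305, 0.0247]
eef_rot: [-0.315, 3.125, -0.002]
force: [-1.4, 0.0, 4.8]
width: 0.514
grip_force: 61.5
```

```bash
python3 -m pendant '[[[0,0,-15,0,35],[0,0,-40,0,35],[0,10,-60,0,35],[0,50,-50,0,35],[0,60,0,0,35],[0,60,0,0,35],[0,60,0,0,35],[0,50,0,0,35],[0,25,0,0,35],[0,0,0,0,35]]]';python3 -m pendant '[[[0,0,0,0,35],[0,0,0,0,35],[0,0,0,0,35]]]'; python3 - <<'E'
from h import *
s,f=see("wrist","bearing_mid","tray"); save(f,"w6.png")
s,f=see("top","tray","tread","bearing_mid"); cv2.imwrite("pics/t6.png",cv2.resize(f["color"][150:265,165:345],None,fx=4.4,fy=4.4)[...,::-1])
for d in env.tip_of("top","tray")[:2]: print(atz(f,s,d["xy"],.04).round(4))
E
```

```text
time: 15.68
ee_pos: [0.4061, -0.0257, 0.1836]
eef_rot: [-0.321, 3.125, -0.0]
force: [1.2, -0.3, -0.8]
width: 0.516
grip_force: 61.4
time: 16.05
ee_pos: [0.4069, -0.028, 0.1829]
eef_rot: [0.313, -3.126, -0.0]
force: [0.0, -0.9, -0.9]
width: 0.513
grip_force: 61.4
bearing_mid [([318.0, 268.4], 0.76), ([376.9, 206.6], 0.62), ([139.6, 314.7], 0.55)]
tray []
tray [([216.7, 194.0], 0.89), ([302.5, 233.3], 0.31)]
tread [([257.6, 230.3], 0.91)]
bearing_mid [([442.1, 253.2], 0.65), ([291.9, 192.1], 0.53)]
[0.5776 0.0465 0.04  ]
[ 0.4511 -0.2401  0.04  ]
```

View pics/w6.png

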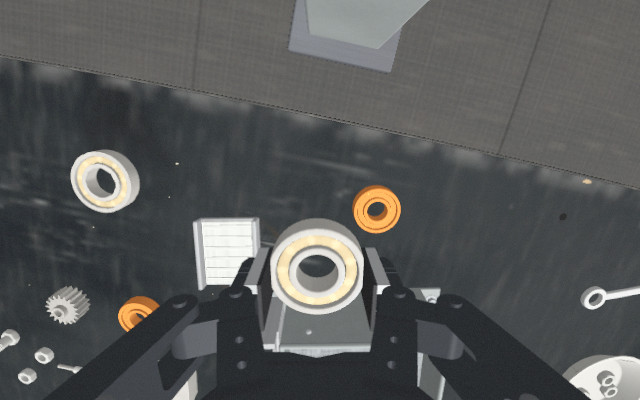

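View pics/t6.png

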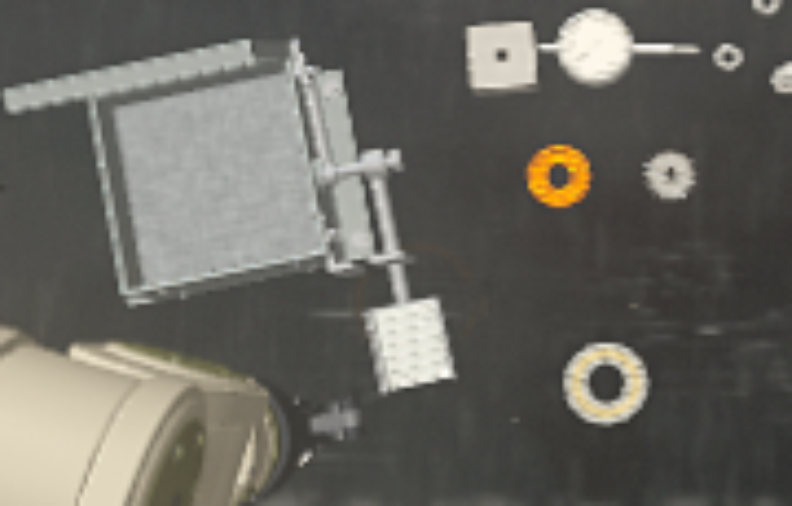

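The wrist view shows the bearing flat in the grip at (318,268). The top view shows the lid upright, the pedal held to the right, and the open tray centred near (216,193).

```bash
python3 - <<'E'
from h import *
s=env.sense(); go(s,[.573,.0455,.19],np.pi/2+.2)
E
```

```text
turn 0.001 shift [-177.4   38.2   -7. ] yaw now 1.772
```

```bash
python3 -m pendant '[[[0,38,-7,0,35],[-40,0,0,0,35],[-45,0,0,0,35],[-45,0,0,0,35],[-30,0,0,0,35],[-17,0,0,0,35],[0,0,0,0,35],[0,0,0,0,35]]]'; python3 - <<'E'
from h import *
s=env.sense(); go(s,[.573,.0455,.075],np.pi/2+.2); f=env.grab_frame("wrist"); save(f,"w7.png"); 
for p in [(.003,.003)]: pass
c,sn=np.cos(.2),np.sin(.2)
for a,b in [(-72,-72),(-72,72),(72,-72),(72,72)]:
    P=np.array([.580+(a*c-b*sn)/1000,.047+(a*sn+b*c)/1000,.088]); print(a,b,proj(f,s,P).round())
E
```

```text
time: 17.45
ee_pos: [0.5717, 0.0454, 0.1897]
eef_rot: [0.315, -3.124, -0.0]
force: [-0.1, 0.5, -1.2]
width: 0.514
grip_force: 61.6
turn 0.001 shift [ -1.4  -0.2 114.7] yaw now 1.772
-72 -72 [214. 126.]
-72 72 [418. 126.]
72 -72 [231. 301.]
72 72 [401. 301.]
```

View pics/w7.png

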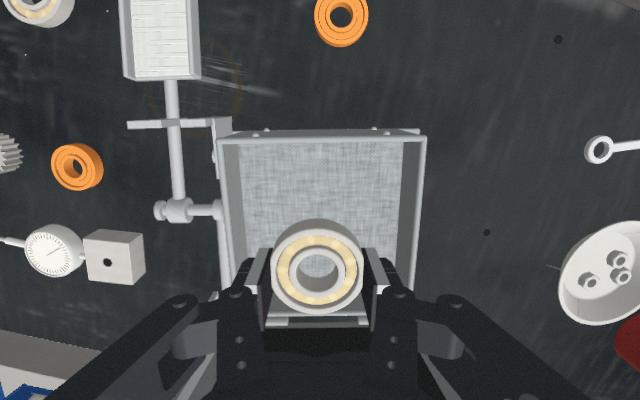

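The front wall shows at row 138 (predicted 126), so the box is some 7 mm further back. The bearing is well inside laterally. I lower it and feel for the floor.

```bash
python3 -m pendant '[[[-4,0,30,0,35],[-4,0,40,0,35],[0,0,25,0,35],[0,0,12,0,35],[0,0,8,0,35],[0,0,2,0,35],[0,0,2,0,35],[0,0,0,0,35]]]'; python3 -m pendant '[[[0,0,1,0,35],[0,0,1,0,35]]]'; python3 -m pendant '[[[0,0,1,0,35],[0,0,0,0,35]]]'
```

```text
time: 18.5
ee_pos: [0.5808, 0.047, 0.0716]
eef_rot: [-0.315, 3.125, -0.0]
force: [0.0, -0.5, -0.5]
width: 0.508
grip_force: 61.6
time: 18.75
ee_pos: [0.5805, 0.0471, 0.0691]
eef_rot: [-0.315, 3.125, 0.0]
force: [0.3, 0.3, -0.8]
width: 0.516
grip_force: 61.6
time: 19.0
ee_pos: [0.5803, 0.0471, 0.0679]
eef_rot: [0.315, -3.126, -0.0]
force: [0.0, -0.6, -1.3]
width: 0.513
grip_force: 61.6
```

```bash
python3 -m pendant '[[[0,0,1,0,35],[0,0,1,0,35]]]'; python3 -m pendant '[[[0,0,0.5,0,35],[0,0,0.5,0,35]]]'; python3 -m pendant '[[[0,0,0.5,0,35],[0,0,0.5,0,35]]]'
```

```text
time: 19.25
ee_pos: [0.5804, 0.047, 0.0659]
eef_rot: [-0.315, 3.126, 0.0]
force: [0.1, 0.1, -2.1]
width: 0.52
grip_force: 61.6
time: 19.5
ee_pos: [0.5804, 0.0471, 0.0649]
eef_rot: [-0.316, 3.126, 0.0]
force: [0.1, -0.1, -1.1]
width: 0.511
grip_force: 61.6
time: 19.75
ee_pos: [0.5804, 0.0471, 0.0639]
eef_rot: [-0.316, 3.126, 0.0]
force: [-0.2, -0.6, -1.1]
width: 0.515
grip_force: 61.6
```

```bash
python3 -m pendant '[[[0,0,0.5,0,35],[0,0,0.5,0,35]]]'; python3 -m pendant '[[[0,0,0.5,0,35],[0,0,0.5,0,35]]]'
```

```text
time: 20.0
ee_pos: [0.5804, 0.0471, 0.063]
eef_rot: [-0.315, 3.126, 0.0]
force: [1.1, 0.2, -0.6]
width: 0.522
grip_force: 61.6
time: 20.25
ee_pos: [0.5804, 0.0471, 0.0627]
eef_rot: [-0.316, 3.125, -0.0]
force: [-3.3, 1.2, 8.3]
width: 0.515
grip_force: 62.5
```

Contact. Release and rise.

```bash
python3 -m pendant '[[[0,0,0,0,46],[0,0,0,0,50],[0,0,0,0,58],[0,0,0,0,62],[0,0,-5,0,62],[0,0,-20,0,62],[0,0,-40,0,62],[0,0,-50,0,62],[30,0,0,0,30],[0,0,0,0,0]]]'; python3 - <<'E'
from h import *
s,f=see("wrist","bearing_mid"); save(f,"w8.png",(160,60,320,240),2)
s,f=see("top","tread"); 
for d in env.tip_of("top","tread")[:1]: print(atz(f,s,d["xy"],.05).round(4))
s=env.sense(); go(s,[.471,-.097,.15],np.pi/2+.2)
E
```

```text
time: 21.5
ee_pos: [0.5497, 0.041, 0.1781]
eef_rot: [-0.315, 3.125, 0.0]
force: [0.6, -0.0, -0.3]
width: 0.307
grip_force: 0.0
bearing_mid [([341.7, 38.4], 0.94), ([75.7, 187.6], 0.93), ([316.9, 233.0], 0.89)]
tread [([257.8, 229.2], 0.78)]
[ 0.4627 -0.0944  0.05  ]
turn 0.001 shift [ 106.2 -119.4   26.6] yaw now 1.772
```

View pics/w8.png

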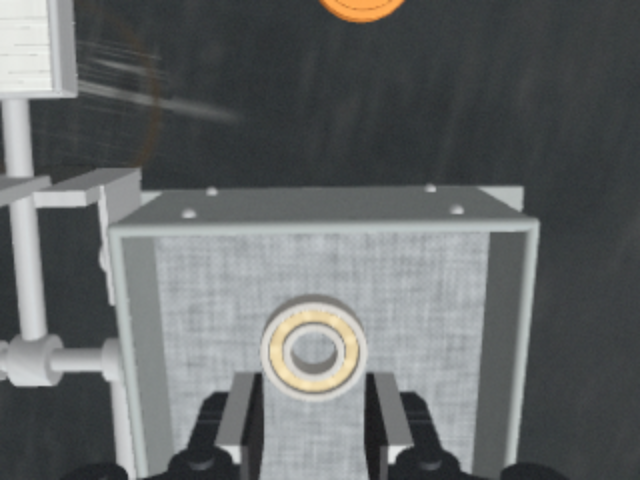

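The bearing lies flat in the tray at about (314,350) in the crop. Back to the pedal, at the pose where I left it.

```bash
python3 -m pendant '[[[50,0,0,0,0],[56,-20,0,0,0],[0,-50,0,0,0],[0,-40,0,0,0],[0,-9.4,20,0,0],[0,0,20,0,0],[0,0,0,0,0],[0,0,0,0,0]]]'; python3 - <<'E'
from h import *
s=env.sense(); go(s,[.471,-.0977,.09],np.pi/2+.2)
E
```

```text
time: 22.75
ee_pos: [0.4714, -0.0971, 0.1373]
eef_rot: [-0.316, 3.126, 0.0]
force: [-0.1, 0.0, 0.3]
width: 0.001
grip_force: 0.0
turn 0.002 shift [ 0.5 -0.5 47.3] yaw now 1.772
```

```bash
python3 -m pendant '[[[0.5,-0.5,20,0,0],[0,0,18,0,0],[0,0,9,0,0],[0,0,0,0,0]]]'|grep -E "ee_pos|force"; python3 -m pendant '[[[0,0,2,0,0],[0,0,2,0,0],[0,0,2,0,0],[0,0,2,0,0]]]'|grep -E "ee_pos|force"; python3 -m pendant '[[[0,0,2,0,0],[0,0,2,0,0],[0,0,2,0,0],[0,0,1,0,0]]]'|grep -E "ee_pos|force"
```

```text
ee_pos: [0.4706, -0.0975, 0.0901]
force: [-0.4, -0.3, -0.4]
grip_force: 0.0
ee_pos: [0.4709, -0.0977, 0.0824]
force: [-1.3, 1.4, 7.0]
grip_force: 3.7
ee_pos: [0.4714, -0.0976, 0.0759]
force: [-0.8, 0.8, 7.6]
grip_force: 3.7
```

```bash
python3 -m pendant '[[[0,0,1.5,0,0],[0,0,1.5,0,0]]]'|grep -E "ee_pos|force"; python3 -m pendant '[[[0,0,1,0,0],[0,0,0.7,0,0]]]'|grep -E "ee_pos|force"
```

```text
ee_pos: [0.4717, -0.0976, 0.073]
force: [-0.0, 2.7, 8.1]
grip_force: 3.7
ee_pos: [0.4719, -0.0976, 0.0716]
force: [-0.7, 2.4, 12.0]
grip_force: 5.4
```

On the stop. Push left.

```bash
python3 -m pendant '[[[0,2,0.3,0,0],[0,2,0,0,0],[0,2,0,0,0],[0,2,0,0,0]]]'|grep -E "ee_pos|force"; python3 -m pendant '[[[0,2,0,0,0],[0,2,0,0,0],[0,2,0,0,0],[0,2,0,0,0]]]'|grep -E "ee_pos|force"; python3 -m pendant '[[[0,1.5,0,0,0],[0,1.5,0,0,0]]]'|grep -E "ee_pos|force"
```

```text
ee_pos: [0.4707, -0.0917, 0.0717]
force: [-1.3, -3.9, 9.8]
grip_force: 5.0
ee_pos: [0.469, -0.0839, 0.0717]
force: [-2.3, -4.6, 10.1]
grip_force: 5.1
ee_pos: [0.4684, -0.0809, 0.0717]
force: [-2.1, -4.6, 10.7]
grip_force: 5.1
```

```bash
python3 -m pendant '[[[0,1.5,0,0,0],[0,1.5,0,0,0]]]'|grep -E "ee_pos|force"; python3 -m pendant '[[[0,1,0,0,0],[0,1,0,0,0]]]'|grep -E "ee_pos|force"; python3 - <<'E'
from h import *
s,f=see("wrist","tread"); g=cv2.cvtColor(f["color"],cv2.COLOR_RGB2GRAY); print(s["ee_pos"])
for r in (215,225,235): print(r,g[r,255:385:2].tolist())
E
```

```text
ee_pos: [0.4678, -0.078, 0.0716]
force: [-1.9, -6.1, 8.8]
grip_force: 5.1
ee_pos: [0.4677, -0.0771, 0.0718]
force: [-1.2, -8.7, 9.8]
grip_force: 4.9
tread [([319.8, 254.4], 0.64)]
[ 0.46765724 -0.07709273  0.07179256]
215 [66, 66, 65, 67, 65, 156, 199, 214, 217, 172, 165, 244, 246, 243, 242, 243, 246, 245, 243, 242, 243, 247, 248, 246, 247, 246, 246, 244, 243, 243, 242, 241, 243, 246, 247, 247, 246, 246, 247, 247, 246, 246, 245, 243, 242, 242, 244, 248, 244, 247, 248, 245, 244, 246, 149, 112, 171, 211, 214, 178, 65, 65, 65, 70, 71]
225 [65, 66, 64, 66, 64, 148, 197, 215, 215, 174, 161, 243, 233, 226, 225, 227, 230, 230, 229, 229, 212, 211, 214, 216, 218, 220, 223, 224, 224, 224, 225, 213, 215, 218, 220, 221, 222, 224, 225, 226, 227, 221, 221, 219, 222, 223, 224, 224, 224, 225, 227, 223, 235, 246, 149, 110, 169, 209, 214, 179, 66, 68, 69, 70, 64]
235 [65, 62, 68, 65, 70, 114, 193, 213, 215, 176, 159, 242, 245, 242, 241, 243, 246, 244, 243, 240, 243, 246, 248, 244, 245, 246, 245, 244, 244, 242, 241, 240, 242, 243, 246, 247, 246, 246, 247, 246, 246, 246, 245, 243, 243, 242, 244, 247, 244, 246, 247, 245, 244, 245, 148, 112, 168, 209, 215, 179, 66, 66, 66, 64, 63]
```

The tread centre (319.5) is under the fingers again and the lateral force is rising, so the lever is in line at 0. I ease it up slowly.

```bash
python3 -m pendant '[[[0,-1,-1,0,0],[0,0,-2,0,0],[0,0,-2,0,0],[0,0,-2,0,0],[0,0,-3,0,0],[0,0,-3,0,0],[0,0,-3,0,0]]]'|grep -E "ee_pos|force"; python3 -m pendant '[[[0,0,-3,0,0],[0,0,-3,0,0],[0,0,-3,0,0],[0,0,-3,0,0],[0,0,-3,0,0],[0,0,-3,0,0]]]'|grep -E "ee_pos|force"; python3 -m pendant '[[[0,0,-3,0,0],[0,0,-3,0,0],[0,0,-3,0,0],[0,0,-3,0,0],[0,0,-3,0,0]]]'|grep -E "ee_pos|force"
```

```text
ee_pos: [0.4665, -0.0773, 0.0872]
force: [-3.3, -6.4, 7.1]
grip_force: 3.9
ee_pos: [0.4673, -0.077, 0.1054]
force: [-0.4, -4.9, 6.3]
grip_force: 3.4
ee_pos: [0.4695, -0.0767, 0.1211]
force: [5.5, -2.6, 5.3]
grip_force: 2.9
```

```bash
python3 -m pendant '[[[0,0,-2,0,0],[0,0,-2,0,0],[0,0,-2,0,0],[0,0,-2,0,0],[0,0,-2,0,0]]]'|grep -E "ee_pos|force"; python3 -m pendant '[[[0,0,-1.5,0,0],[0,0,-1.5,0,0],[0,0,-1.5,0,0],[0,0,-1.5,0,0],[0,0,-1.5,0,0],[0,0,-1.5,0,0]]]'|grep -E "ee_pos|force"; python3 -m pendant '[[[0,0,-1.5,0,0],[0,0,-1.5,0,0],[0,0,-2,0,0],[0,0,-2,0,0]]]'|grep -E "ee_pos|force"
```

```text
ee_pos: [0.4696, -0.0761, 0.1309]
force: [5.7, 0.6, 4.6]
grip_force: 2.7
ee_pos: [0.4692, -0.0758, 0.1396]
force: [4.7, 0.6, 4.2]
grip_force: 2.4
ee_pos: [0.4649, -0.0749, 0.1445]
force: [0.2, -0.4, -0.2]
grip_force: 0.0
```

```bash
python3 -m pendant '[[[0,0,-20,0,0],[20,0,-50,0,0],[50,0,-20,0,0],[50,60,0,0,0],[0,60,0,0,0],[0,60,0,0,0],[0,0,0,0,0],[0,0,0,0,0]]]'|grep -E "ee_pos|force|time"; python3 - <<'E'
from h import *
s,f=see("top","tread","large_bearing"); a=cv2.imread("pics/top.png")[...,::-1].astype(int); b=f["color"].astype(int)
d=np.abs(a-b).sum(2)
for n,(x,y,w,h) in dict(box=(180,155,62,65),tread=(236,212,24,28),large=(290,225,24,24),gear=(308,182,18,14),small=(322,221,18,16)).items():
    r=d[y:y+h,x:x+w]; print(n,r.mean().round(1),(r>60).sum())
save(f,"t9.png",(165,150,180,115),4)
E
```

```text
time: 31.72
ee_pos: [0.3242, 0.0676, 0.2348]
force: [0.2, -0.4, -0.4]
grip_force: 0.0
tread [([248.4, 225.9], 0.65)]
large_bearing [([301.1, 238.9], 0.74)]
box 36.8 0
tread 33.4 0
large 33.5 0
gear 33.8 0
small 212.1 156
```

The box, tread, large bearing and gear match the first picture. Only the small bearing's old spot changed. The lid is shut and the pedal up.

```bash
python3 -c "
from plant import env
print(env.hand_in())"
```

```text
the job is handed in; nothing more can be done
None
```

The job is handed in: the bearing lies flat in the box, the lid was eased shut with the pedal fully up, and the large bearing and gear were not moved; one slip is that I viewed 12 pictures, over the limit of 10.

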